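# Free the seized manifold plug and size it in the taper gauge

### The arm

A 6-joint arm with a two-finger parallel gripper is mounted at the origin on the work surface. World frame = base frame: x ahead of the robot, y to its left, z up, the work surface at z = 0. Lengths are in mm, angles in degrees, forces in N, time in s.
With the tool pointing down it reaches from about 300 to 850 mm from the base axis. Payload 4.2 kg.
Tool frame: the origin (TCP) lies between the finger pads; the fingertips stand 22 mm ahead of it and the grasp point (between the pads) lies 3 mm ahead of it; z points along the fingers, y is the direction in which the jaws open and shut (so a half turn about z gives the same grasp; the last joint's range is limited). The gripper opens to 91 mm and grips with 3 to 60 N. Pads are 32 mm wide; open, the fingers measure 118 mm over their backs; the gripper's body (76 mm by 178 mm) begins 60 mm behind the grasp point.
Start: joints at [66.52, 18.312, 89.639, -0, 72.044, -1.146], TCP at [218.505, 531.88, 235.976] pointing down, gripper open.
Joint ranges: [-177.97, 177.97], [-48.28, 115.42], [12.27, 149.76], [-77.06, 257.06], [2.81, 150.46], [-146.56, 146.56]. Speed limits (degrees/s): [147.25, 147.25, 180, 180, 180, 180].

### API

Orientations are given as [roll, pitch, yaw] about the fixed x, y, z axes, in that order (R = Rz(yaw) Ry(pitch) Rx(roll)).
In Python, from workcell import telemetry, cams, env gives the robot as it stands.
- The arm moves only by the shell command python3 -m inch 'ROWS' [FORCE]. ROWS is JSON, a list of rows, each an object of numbers: "x", "y", "z": the shift along the tool's x, y, z in cm; "yaw": the turn about the tool's z in units of 5 degrees (1.0 is 5 degrees); "gripper": the gripper's target within -1 to 1 (fully open at 1, half-way at 0, shut at -1). A call has 1 to 12 rows; each row shifts and turns the commanded pose from where the row before left it, along the tool's axes as they then stand; what a row does not reach is not made up. A row lasts 1/12 s, in which the tool goes at most 41.7 mm and 7.16 degrees, less where a joint would pass 70% of its speed; a pose out of reach is approached as far as the arm can. A call is refused whole if a number of a shift passes 4.17 or a number of a turn 1, either way. A call with a gripper value outside its range is refused whole. The fingers move at their own pace and stop on an object; FORCE is the grip in N (left out, the last holds). Time passes only in rows, so rows that do not move let the fingers close. It gives the time, the measured TCP pose, the force and the opening at its end, in the units of the state.
- telemetry.state(): the state, without advancing time (a new reading comes with each control period).
- cams.grab_frame(name): name is "scene" or "side" or "wrist"; returns a dict with "pixels" (400x640x3 uint8, red, green, blue), "mtx" (3x3 intrinsics, pixels), "rvec" (rotation vector, rad) and "tvec" (3), from world to camera coordinates, as OpenCV has them. Camera axes: x right, y down, z forward; pixel columns grow to the right and rows downward; lengths in mm; the calibration is good to about 2 mm. The wrist camera is an equidistant fisheye: a pixel r from the principal point sees the ray r / f radians off the axis. A picture is of the moment at which its call begins. There is no depth.
- env.job_done(): hands the job in, once; it reports no verdict.
The state is a dict: "time_s": time; "qpos": joint angles; "qvel": joint speeds; "effort": joint torques, N m; "ee_pos": TCP position; "ee_rot": TCP orientation; "force": force on the tool from outside, world axes, zero at the start; "torque": the same for the moment, N m; "gripper_width": finger opening in mm.
Only numpy, scipy, OpenCV 4.12 (cv2) and the standard library are available. Lean on these libraries where they do the work, as an engineer would, in place of code of your own. Each camera call takes 0.05 s, during which the arm holds its last target. There are 200 camera calls.

### The job

The steel plug has seized in the port of the filter manifold, which only rests on its stand: a straight pull would lift the whole block, so work the plug out by twisting it to and fro while easing it upwards, keeping the manifold down on its stand. Then hang the plug by its flange in the wide part of the taper gauge's slot, slide it towards the narrow end until it wedges, and let go of it there so that its size can be read. Leave the wash bottle, the sieve and the tub where they are.

Things in the scene. Friction and masses are not known exactly. Their poses are not given: they have to be found in the camera images.
- plug_grip (a point): Upright steel plug, 0.16 kg. This point: on its axis in its bar handle, 12 mm below the top. z up, x along the bar (46 mm long, 12 thick in y, 36 tall). Below the bar: round flange 44 mm across, 5 thick (top 24, underside 29 mm below this point), then round shank 26 mm across, 34 long (end 63 mm below this point). Seated in the port, the flange lies on the manifold's top.
- port (a point): Mouth centre of the plug's port, level with the top of the grey plastic manifold block (75 x 250 x 55 mm, top 67 mm above the bench). z up, y along the block, x across. Port 31 mm wide, 42 deep. Two flat black caps 6 mm high, 60 and 120 mm along +y; brass outlets on the -x side. The plug clears the seals when raised 30 mm, the port at 34 mm.
- seal (a point): Middle of the sprung rubber seals in the port (17 mm below its mouth; they reach 5 to 30 mm below it). They grip the shank: a straight pull needs 21 to 27 N and lifts the block instead. Turning takes 0.3 N m either way; while the plug turns the friction acts mostly against the turn: with at most 4 mm of rise per radian turned, the upward drag stays below the block's weight.
- manifold (a joint): How far the manifold block (1.2 to 1.4 kg, 11 to 14 N) is lifted off its stand, m: 0 resting, positive up, to 0.03. It slides freely up and down on the two steel pegs of its aluminium stand, cannot turn, and sinks back by its own weight. The stand is fixed to the bench.
- gauge_slot (a point): Taper gauge, fixed: two flat aluminium bars, top 60 mm above the bench, 8 mm thick; the slot between them narrows evenly from 36 mm (open end) to 16 mm, 110 mm on. This point: middle of the wide open end, level with the top. x along the slot to the narrow end, y across, z up. 44 mm free below the bars. A 26 mm shank wedges with its axis 54 to 58 mm along x; hung, plug_grip is 29 mm above this point.
- bottle_mid (a point): Bystander: white wash bottle with red spout, 70 mm across, 200 mm tall; point on its axis 70 mm above the bench.
- sieve_mid (a point): Bystander: small round brass sieve, 100 mm across, 45 mm tall; its centre.
- tub_mid (a point): Bystander: clear plastic tub, 130 x 190 x 70 mm; its centre.
Not all that is in view belongs to the job. There is more than one size of the part that bears plug_grip; the job needs the smaller. What is shaped like the part that bears gauge_slot but purple is not meant.

How it is judged:
By the outcome, as a careful person would: the job done as asked, in the order asked, and still so for the second after the job is handed in, with the robot touching nothing.
It also fails if it takes over 72 s, if anything falls off the work surface, if the arm or the gripper's body presses on something with over 40 N, if the wrist force passes 120 N, or if a joint passes its speed limit or range.

## Working session

There is one attempt and no reset: what is moved stays moved. The work goes in short steps, Python scripts to look and compute and a shell command to move; the robot and the scene stay as the last step left them, time stands still between calls to the robot, and variables do not carry over. Pictures are saved under pics/ and viewed, about 8 in all and at most 12, crops included, and the job is handed in when it is done.

```bash
mkdir -p pics
cat > h.py <<'E'
import numpy as np,cv2
from workcell import telemetry,cams,env
def grab(n):
    f=cams.grab_frame(n); np.savez(f'pics/{n}.npz',**{k:np.array(f[k]) for k in('pixels','mtx','rvec','tvec')}); return f
def load(n): return np.load(f'pics/{n}.npz')
def ray(f,u,v,fish=False):
    K=np.array(f['mtx']);R=cv2.Rodrigues(np.array(f['rvec'],float))[0];t=np.array(f['tvec'],float).ravel()
    a=(u-K[0,2])/K[0,0];b=(v-K[1,2])/K[1,1]
    if fish:
        th=np.hypot(a,b);s=np.sin(th)/th if th>1e-9 else 1;d=np.array([a*s,b*s,np.cos(th)])
    else: d=np.array([a,b,1.])
    return -R.T@t,R.T@d
def onz(f,u,v,z,fish=False):
    c,d=ray(f,u,v,fish);return (c+d*(z-c[2])/d[2]).round(1)
def proj(f,p,fish=False):
    K=np.array(f['mtx']);R=cv2.Rodrigues(np.array(f['rvec'],float))[0];q=R@np.array(p,float)+np.array(f['tvec'],float).ravel()
    if fish:
        r=np.hypot(q[0],q[1]);th=np.arctan2(r,q[2]);a=q[:2]/max(r,1e-9)*th
    else: a=q[:2]/q[2]
    return (a*[K[0,0],K[1,1]]+K[:2,2]).round(1)
E
python3 - <<'E'
from h import *
fs=[grab(n) for n in('scene','side','wrist')]
for n,f in zip(('scene','side','wrist'),fs):
    cv2.imwrite(f'pics/{n}0.png',f['pixels'][:,:,::-1]); print(n,np.array(f['mtx']).round(0).tolist(),ray(f,320,200,n=='wrist'))
print(telemetry.state())
E
```

```text
scene [[460.0, 0.0, 308.0], [0.0, 460.0, 194.0], [0.0, 0.0, 1.0]] (array([1671.31350778,  561.9869728 ,  874.7734203 ]), array([-0.76048289, -0.35537306, -0.54429942]))
side [[388.0, 0.0, 326.0], [0.0, 388.0, 200.0], [0.0, 0.0, 1.0]] (array([ 231.24906027, -826.28209287,  891.36444427]), array([ 0.29660808,  0.6967382 , -0.65328861]))
wrist [[310.0, 0.0, 317.0], [0.0, 310.0, 196.0], [0.0, 0.0, 1.0]] (array([143.08083719, 562.96339978, 385.45193384]), array([ 0.2820319 , -0.10736969, -0.95337808]))
{'time_s': 0.15, 'qpos': array([ 6.65201708e+01,  1.83436135e+01,  8.96880249e+01, -8.16835019e-04,
        7.20426693e+01, -1.14555605e+00]), 'qvel': array([ 0.01355798, -0.1079092 , -0.17057969, -0.03497354,  0.05759065,
        0.07631738]), 'effort': array([ 3.69855543e-04, -4.12770474e+01, -2.32156634e+01,  7.28803757e-02,
        4.32291592e-02, -7.37321602e-05]), 'ee_pos': array([218.37604084, 531.56729989, 235.32526916]), 'ee_rot': array([-1.79925692e+02, -7.09028754e-04,  1.57665979e+02]), 'force': array([-0.45375842, -0.01010299, -0.85409035]), 'torque': array([ 0.02677179, -0.03524637,  0.05007848]), 'gripper_width': 90.94388772639418}
```

View pics/scene0.png

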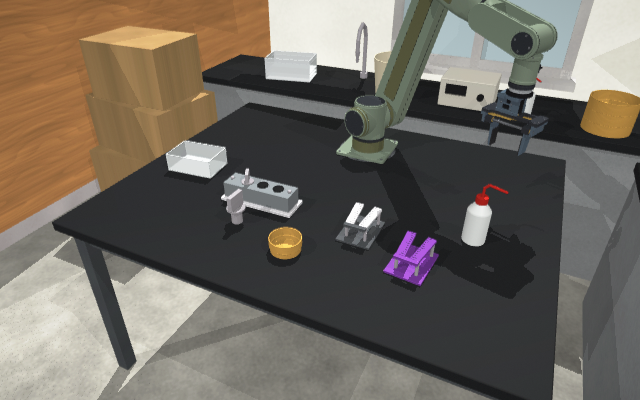

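View pics/side0.png

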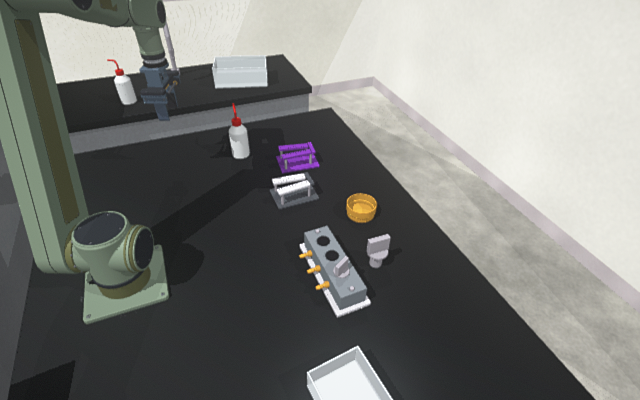

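Scene view: the manifold is at (262,192) with one plug in its port at (246,177). A second plug stands free at (236,208). The silver gauge is at (360,225), the purple one at (412,257), the sieve at (285,243), the bottle at (478,220) and the tub at (197,158). In the side view the seated plug is at (342,266) and the loose one at (377,250). The seated one looks smaller, so I'll confirm that in a crop.

Run:
```python
from h import *
a=load('side')['pixels'][215:325,285:405,::-1]; b=load('scene')['pixels'][155:230,205:315,::-1]; c=load('side')['pixels'][165:215,262:327,::-1]; d=load('scene')['pixels'][195:255,330:395,::-1]
r=lambda i:cv2.resize(i,(395,295),interpolation=cv2.INTER_CUBIC) 
def fit(i,s): 
    o=np.zeros((s[1],s[0],3),np.uint8); k=min(s[0]/i.shape[1],s[1]/i.shape[0]); j=cv2.resize(i,None,fx=k,fy=k,interpolation=cv2.INTER_CUBIC); o[:j.shape[0],:j.shape[1]]=j; print(k); return o
S=(400,300)
cv2.imwrite('pics/crop1.png',np.vstack([np.hstack([fit(b,S),fit(d,S)]),np.hstack([fit(a,S),fit(c,S)])]))
```

```text
3.6363636363636362
5.0
2.727272727272727
6.0
```

View pics/crop1.png

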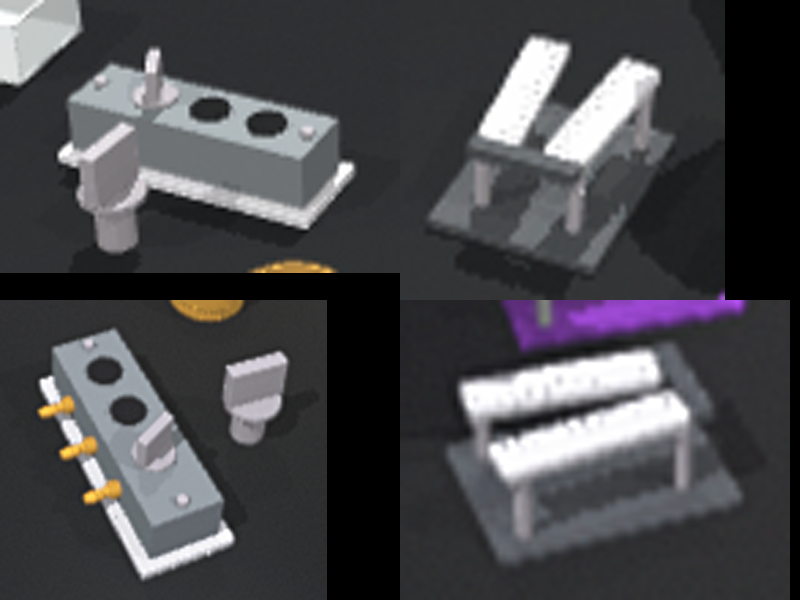

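Crop confirms: the seated plug (scene 247,178) is visibly smaller than the loose one (234,205), and it sits in the port as described. The silver gauge's slot opens wide at the end nearest the robot, with the narrow end and cross-strap on the far (+x) side.

Run:
```python
from h import *
s=load('scene');d=load('side')
B=lambda x,y,z:onz(s,205+x/3.636,155+y/3.636,z)
A=lambda x,y,z:onz(d,285+x/2.727,215+(y-300)/2.727,z)
G=lambda x,y,z=60:onz(s,330+(x-400)/5,195+y/5,z)
C=lambda x,y,z=60:onz(d,262+(x-400)/6,165+(y-300)/6,z)
print('flange ctr',B(155,97,72),A(154,453,72))
print('bar top ends side',A(137,457,108),A(170,417,108),'scene',B(153,52,108))
print('caps',B(210,109,73),B(266,123,73),A(128,410,73),A(104,371,73))
print('slot scene LfarLnear RfarRnear',G(570,45),G(522,143),G(622,60),G(548,157))
print('slot side',C(470,410),C(660,375),C(490,462),C(672,402))
f=load('wrist');print('wrist cam',ray(f,317,196,True)); print(cv2.Rodrigues(f['rvec'])[0].round(2))
```

```text
flange ctr [ 552.5 -234.6   72. ] [ 545.5 -242.2   72. ]
bar top ends side [ 515.  -266.2  108. ] [ 564.6 -233.8  108. ] scene [ 533.2 -246.   108. ]
caps [ 550.3 -175.5   73. ] [ 549.5 -116.2   73. ] [ 543.8 -182.8   73. ] [ 542.1 -123.8   73. ]
slot scene LfarLnear RfarRnear [493.3 167.   60. ] [606.2 178.8  60. ] [495.3 202.8  60. ] [612.7 198.   60. ]
slot side [494.2 200.3  60. ] [607.1 191.2  60. ] [490.5 151.4  60. ] [604.4 164.8  60. ]
wrist cam (array([143.08083719, 562.96339978, 385.45193384]), array([ 0.26695039, -0.11166204, -0.95721945]))
[[ 0.38  0.93 -0.  ]
 [ 0.89 -0.36  0.29]
 [ 0.27 -0.11 -0.96]]
```

```bash
python3 -m inch '[{"z":-2,"x":-1,"y":-1},{"z":-2,"x":-2.5,"y":-2.5},{"x":-2.8,"y":-2.8},{"x":-2.8,"y":-2.8},{"x":-2.8,"y":-2.8},{"x":-2.8,"y":-2.8},{"x":-2.8,"y":-2.8},{"x":-2.8,"y":-2.8},{"x":-2.8,"y":-2.8},{"x":-2.8,"y":-2.8},{"x":-2.8,"y":-2.8},{"x":-2.8,"y":-2.8}]'
python3 -m inch '[{"x":-2.8,"y":-2.8},{"x":-2.8,"y":-2.8},{"x":-2.8,"y":-2.8},{"x":-2.8,"y":-2.8},{"x":-2.8,"y":-2.8},{"x":-2.8,"y":-2.8},{"x":-2.8,"y":-2.8},{"x":-2.8,"y":-2.8},{"x":-2.8,"y":-2.8},{"yaw":1},{"yaw":1},{"yaw":1}]'
python3 -m inch '[{"yaw":1},{"yaw":1},{"yaw":1},{"yaw":1},{"yaw":1},{"yaw":1},{"yaw":1},{"yaw":1},{"yaw":1},{"yaw":1},{"yaw":1},{"yaw":1}]'
python3 -m inch '[{"yaw":1},{"yaw":1},{"yaw":1},{"yaw":1},{"yaw":1},{"yaw":1},{"yaw":1},{"yaw":1},{"yaw":1},{"yaw":1,"gripper":0},{},{}]'
python3 - <<'E'
from h import *
f=grab('wrist');cv2.imwrite('pics/w1.png',f['pixels'][:,:,::-1])
s=telemetry.state();print(s['ee_pos'],s['ee_rot'],s['qpos'],s['time_s'])
E
```

```text
[218.40276541 531.63841252 235.44857051] [-1.79940346e+02 -1.70200591e-03  1.57666101e+02] [ 6.65198502e+01  1.83388447e+01  8.96768912e+01  5.34341224e-04
  7.20439402e+01 -1.14641664e+00] 0.2invalid input
invalid input
invalid input
invalid input
```

View pics/w1.png

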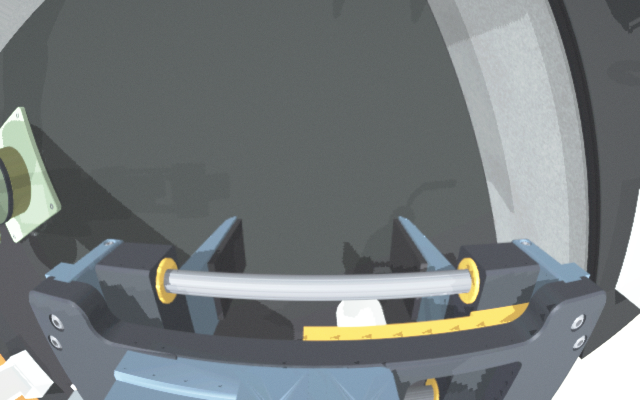

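The wrist picture shows only the bench between the open fingers, because the rows were refused and the arm hasn't moved. I'll test whether every key is required.

```bash
python3 -m inch '[{"x":-1,"y":-1,"z":-2,"yaw":0,"gripper":1}]'; python3 -m inch '[{"x":-1,"y":-1,"z":-2}]';python3 -m inch '[{"x":-2,"y":-2,"z":0,"yaw":0,"gripper":1},{"x":-2.8,"y":-2.8,"z":0,"yaw":0,"gripper":1}]' 40; python3 -m inch 2>&1 | head; python3 -m inch --help | head -20
```

```text
time_s: 0.28
ee_pos: [222.6, 518.3, 252.0]
ee_rot: [-179.6, -0.1, 157.7]
force: [0.8, 0.9, -0.5]
gripper_width: 91.4
time_s: 0.45
ee_pos: [250.1, 457.5, 256.4]
ee_rot: [179.8, -0.0, 157.8]
force: [0.5, 0.2, 0.7]
gripper_width: 91.3
invalid inputinvalid input
invalid input: not JSON, or not a number
```

```bash
python3 -m inch '[{"x":-2.8,"y":-2.8,"z":-1,"yaw":0,"gripper":0},{"x":-2.8,"y":-2.8,"z":-1,"yaw":0,"gripper":0},{"x":-2.8,"y":-2.8,"z":0,"yaw":0,"gripper":0},{"x":-2.8,"y":-2.8,"z":0,"yaw":0,"gripper":0},{"x":-2.8,"y":-2.8,"z":0,"yaw":0,"gripper":0},{"x":-2.8,"y":-2.8,"z":0,"yaw":0,"gripper":0},{"x":-2.8,"y":-2.8,"z":0,"yaw":0,"gripper":0},{"x":-2.8,"y":-2.8,"z":0,"yaw":0,"gripper":0},{"x":-2.8,"y":-2.8,"z":0,"yaw":0,"gripper":0},{"x":-2.8,"y":-2.8,"z":0,"yaw":0,"gripper":0},{"x":-2.8,"y":-2.8,"z":0,"yaw":0,"gripper":0},{"x":-2.8,"y":-2.8,"z":0,"yaw":0,"gripper":0}]'
python3 -m inch '[{"x":-2.8,"y":-2.8,"z":0,"yaw":0,"gripper":0},{"x":-2.8,"y":-2.8,"z":0,"yaw":0,"gripper":0},{"x":-2.8,"y":-2.8,"z":0,"yaw":0,"gripper":0},{"x":-2.8,"y":-2.8,"z":0,"yaw":0,"gripper":0},{"x":-2.8,"y":-2.8,"z":0,"yaw":0,"gripper":0},{"x":-2.8,"y":-2.8,"z":0,"yaw":0,"gripper":0},{"x":-2.8,"y":-2.8,"z":0,"yaw":0,"gripper":0},{"x":0,"y":0,"z":0,"yaw":1,"gripper":0},{"x":0,"y":0,"z":0,"yaw":1,"gripper":0},{"x":0,"y":0,"z":0,"yaw":1,"gripper":0},{"x":0,"y":0,"z":0,"yaw":1,"gripper":0},{"x":0,"y":0,"z":0,"yaw":1,"gripper":0}]'
python3 -m inch '[{"x":0,"y":0,"z":0,"yaw":1,"gripper":0},{"x":0,"y":0,"z":0,"yaw":1,"gripper":0},{"x":0,"y":0,"z":0,"yaw":1,"gripper":0},{"x":0,"y":0,"z":0,"yaw":1,"gripper":0},{"x":0,"y":0,"z":0,"yaw":1,"gripper":0},{"x":0,"y":0,"z":0,"yaw":1,"gripper":0},{"x":0,"y":0,"z":0,"yaw":1,"gripper":0},{"x":0,"y":0,"z":0,"yaw":1,"gripper":0},{"x":0,"y":0,"z":0,"yaw":1,"gripper":0},{"x":0,"y":0,"z":0,"yaw":1,"gripper":0},{"x":0,"y":0,"z":0,"yaw":1,"gripper":0},{"x":0,"y":0,"z":0,"yaw":1,"gripper":0}]'
python3 -m inch '[{"x":0,"y":0,"z":0,"yaw":1,"gripper":0},{"x":0,"y":0,"z":0,"yaw":1,"gripper":0},{"x":0,"y":0,"z":0,"yaw":1,"gripper":0},{"x":0,"y":0,"z":0,"yaw":1,"gripper":0},{"x":0,"y":0,"z":0,"yaw":1,"gripper":0},{"x":0,"y":0,"z":0,"yaw":1,"gripper":0},{"x":0,"y":0,"z":0,"yaw":1,"gripper":0},{"x":0,"y":0,"z":0,"yaw":1,"gripper":0},{"x":0,"y":0,"z":0,"yaw":0,"gripper":0},{"x":0,"y":0,"z":0,"yaw":0,"gripper":0}]'
python3 - <<'E'
from h import *
f=grab('wrist');cv2.imwrite('pics/w2.png',f['pixels'][:,:,::-1])
s=telemetry.state();print(s['ee_pos'],s['ee_rot'],s['qpos'],s['time_s'])
E
```

```text
time_s: 1.45
ee_pos: [433.4, 15.7, 276.0]
ee_rot: [180.0, 0.0, 157.6]
force: [0.5, 1.0, 0.8]
gripper_width: 45.7
time_s: 2.45
ee_pos: [539.9, -238.2, 275.5]
ee_rot: [-180.0, -0.0, 132.4]
force: [-0.1, -0.3, -0.3]
gripper_width: 45.5
time_s: 3.45
ee_pos: [539.9, -238.0, 275.6]
ee_rot: [-180.0, -0.0, 72.4]
force: [-1.9, -0.4, 0.6]
gripper_width: 45.6
time_s: 4.28
ee_pos: [540.0, -238.0, 275.7]
ee_rot: [-180.0, 0.0, 32.8]
force: [0.1, 0.9, 0.2]
gripper_width: 45.6
[ 539.97668896 -238.01335647  275.75288328] [-1.79978651e+02  7.64784013e-03  3.27846812e+01] [-2.49064238e+01  1.84901949e+01  8.36217825e+01  5.05933416e-03
  7.79101543e+01  3.23078358e+01] 4.3333
```

View pics/w2.png

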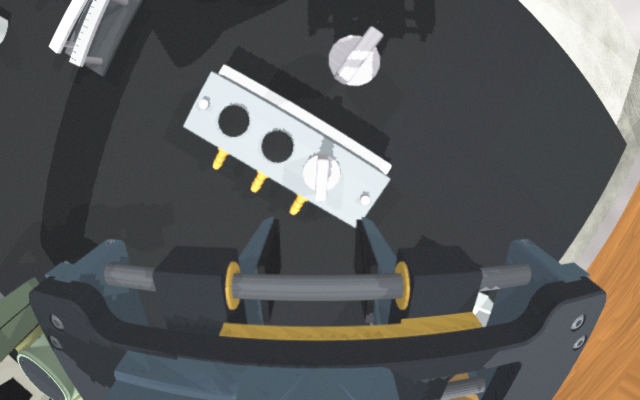

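The wrist view shows the seated plug at (322,174), its bar running from about (323,157) to (321,200), caps at (234,120) and (277,146), and the loose bigger plug at (355,60). The gauge is at (85,35).

Run:
```python
from h import *
f=load('wrist')
for n,u,v,z in[('flange',321.5,173,72),('barA',323.5,158,108),('barB',321,200,108),('barMid',322.3,179,108),('cap1',277.5,146,73),('cap2',234,120,73),('peg',365.5,199.5,67),('peg2',204,103.5,67)]: print(n,onz(f,u,v,z,True))
s=load('scene');d=load('side')
p=[549,-238,96]
print(proj(f,[549,-238,108],True))
c=f['pixels'][145:215,285:360,::-1]; cv2.imwrite('pics/c2.png',cv2.resize(c,None,fx=8,fy=8,interpolation=cv2.INTER_CUBIC))
```

```text
flange [ 545.4 -240.6   72. ]
barA [ 566.5 -228.9  108. ]
barB [ 526.7 -251.6  108. ]
barMid [ 546.9 -240.1  108. ]
cap1 [ 545.1 -180.5   73. ]
cap2 [ 544.3 -120.9   73. ]
peg [ 546.1 -304.6   67. ]
peg2 [541.4 -76.5  67. ]
[321.7 176.4]
```

View pics/c2.png

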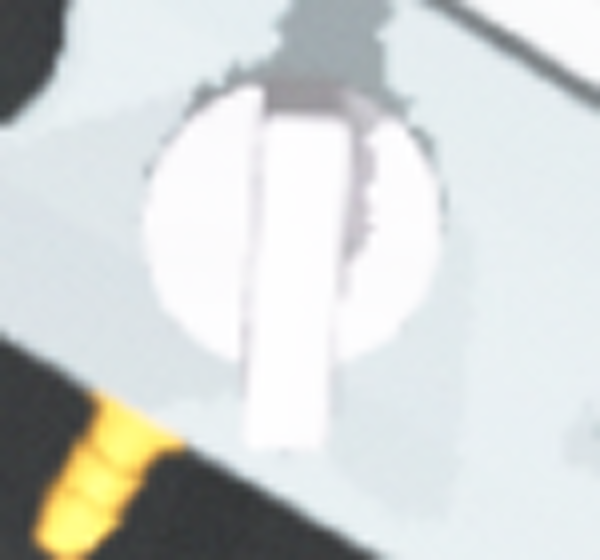

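The crop shows the bar's top face running from (323.5,159.4) to (320.6,201.2) in the picture, with the flange centred at (321.8,172.8).

Run:
```python
from h import *
f=load('wrist')
a=onz(f,323.5,159.4,108,True);b=onz(f,320.6,201.2,108,True);e=a-b
print(a,b,(a+b)/2,np.degrees(np.arctan2(e[1],e[0])),np.hypot(*e[:2]),onz(f,321.8,172.8,72,True))
```

```text
[ 565.2 -229.7  108. ] [ 525.3 -252.   108. ] [ 545.25 -240.85  108.  ] 29.200704367664883 45.70886128531324 [ 545.8 -240.8   72. ]
```

```bash
python3 -m inch '[{"x":0,"y":0,"z":0,"yaw":0.72,"gripper":0},{"x":0.34,"y":0.51,"z":2,"yaw":0,"gripper":0},{"x":0,"y":0,"z":3,"yaw":0,"gripper":0},{"x":0,"y":0,"z":3,"yaw":0,"gripper":0},{"x":0,"y":0,"z":3,"yaw":0,"gripper":0},{"x":0,"y":0,"z":3,"yaw":0,"gripper":0},{"x":0,"y":0,"z":2,"yaw":0,"gripper":0},{"x":0,"y":0,"z":1,"yaw":0,"gripper":0},{"x":0,"y":0,"z":0.6,"yaw":0,"gripper":0},{"x":0,"y":0,"z":0,"yaw":0,"gripper":0}]'
python3 -m inch '[{"x":0,"y":0,"z":0,"yaw":0,"gripper":-0.4},{"x":0,"y":0,"z":0,"yaw":0,"gripper":-0.6},{"x":0,"y":0,"z":0,"yaw":0,"gripper":-1},{"x":0,"y":0,"z":0,"yaw":0,"gripper":-1},{"x":0,"y":0,"z":0,"yaw":0,"gripper":-1},{"x":0,"y":0,"z":0,"yaw":0,"gripper":-1}]' 15
python3 -c "
from h import *
s=telemetry.state();print(s['force'],s['torque'],s['ee_pos'],s['ee_rot'])"
```

```text
time_s: 5.17
ee_pos: [545.4, -240.8, 99.3]
ee_rot: [-179.9, 0.0, 29.1]
force: [-0.1, -0.5, -0.2]
gripper_width: 46.0
time_s: 5.67
ee_pos: [545.3, -240.1, 100.6]
ee_rot: [-179.9, -0.0, 29.0]
force: [-1.5, 4.1, 4.7]
gripper_width: 11.8
[-1.52015464  4.14076273  4.70806574] [0.56595091 0.47843152 0.03891712] [ 545.33077396 -240.14197221  100.60324276] [-1.79925171e+02 -3.41191569e-02  2.90467311e+01]
```

```bash
python3 -m inch '[{"x":0,"y":0,"z":0,"yaw":0,"gripper":-1},{"x":0,"y":0,"z":0,"yaw":-0.7,"gripper":-1},{"x":0,"y":0,"z":0,"yaw":-1,"gripper":-1},{"x":0,"y":0,"z":-0.02,"yaw":-1,"gripper":-1},{"x":0,"y":0,"z":-0.02,"yaw":-1,"gripper":-1},{"x":0,"y":0,"z":-0.02,"yaw":-1,"gripper":-1},{"x":0,"y":0,"z":-0.02,"yaw":-1,"gripper":-1},{"x":0,"y":0,"z":-0.02,"yaw":-1,"gripper":-1},{"x":0,"y":0,"z":-0.02,"yaw":-1,"gripper":-1},{"x":0,"y":0,"z":-0.02,"yaw":-1,"gripper":-1},{"x":0,"y":0,"z":-0.02,"yaw":-1,"gripper":-1}]' 40
python3 -c "
from h import *
s=telemetry.state();print(s['force'],s['torque'],s['ee_pos'],s['ee_rot'],s['qpos'][5])"
```

```text
time_s: 6.58
ee_pos: [545.1, -240.6, 100.7]
ee_rot: [-179.9, -0.0, 77.8]
force: [0.3, 1.2, -4.0]
gripper_width: 11.8
[ 0.3113193   1.19190916 -3.99619061] [ 0.08403302 -0.00768049 -0.25733463] [ 545.09988637 -240.5584517   100.65654493] [-1.79929120e+02 -4.51964884e-02  7.77542252e+01] -12.706918343403439
```

```bash
python3 -m inch '[{"x":0,"y":0,"z":0,"yaw":1,"gripper":-1},{"x":0,"y":0,"z":-0.02,"yaw":1,"gripper":-1},{"x":0,"y":0,"z":-0.027,"yaw":1,"gripper":-1},{"x":0,"y":0,"z":-0.027,"yaw":1,"gripper":-1},{"x":0,"y":0,"z":-0.027,"yaw":1,"gripper":-1},{"x":0,"y":0,"z":-0.027,"yaw":1,"gripper":-1},{"x":0,"y":0,"z":-0.027,"yaw":1,"gripper":-1},{"x":0,"y":0,"z":-0.027,"yaw":1,"gripper":-1},{"x":0,"y":0,"z":-0.027,"yaw":1,"gripper":-1},{"x":0,"y":0,"z":-0.027,"yaw":1,"gripper":-1},{"x":0,"y":0,"z":-0.027,"yaw":1,"gripper":-1},{"x":0,"y":0,"z":-0.027,"yaw":1,"gripper":-1}]'
python3 -m inch '[{"x":0,"y":0,"z":0,"yaw":-1,"gripper":-1},{"x":0,"y":0,"z":-0.02,"yaw":-1,"gripper":-1},{"x":0,"y":0,"z":-0.027,"yaw":-1,"gripper":-1},{"x":0,"y":0,"z":-0.027,"yaw":-1,"gripper":-1},{"x":0,"y":0,"z":-0.027,"yaw":-1,"gripper":-1},{"x":0,"y":0,"z":-0.027,"yaw":-1,"gripper":-1},{"x":0,"y":0,"z":-0.027,"yaw":-1,"gripper":-1},{"x":0,"y":0,"z":-0.027,"yaw":-1,"gripper":-1},{"x":0,"y":0,"z":-0.027,"yaw":-1,"gripper":-1},{"x":0,"y":0,"z":-0.027,"yaw":-1,"gripper":-1},{"x":0,"y":0,"z":-0.027,"yaw":-1,"gripper":-1},{"x":0,"y":0,"z":-0.027,"yaw":-1,"gripper":-1}]'
python3 - <<'E'
from h import *
s=telemetry.state();print(s['force'],s['torque'],s['ee_pos'],s['ee_rot'])
f=grab('side')
o=load('side') 
i=f['pixels'][215:325,285:405,::-1]; cv2.imwrite('pics/c3.png',cv2.resize(i,None,fx=5,fy=5,interpolation=cv2.INTER_CUBIC))
E
```

```text
time_s: 7.58
ee_pos: [544.9, -240.4, 102.0]
ee_rot: [-179.9, 0.1, 17.4]
force: [2.7, 1.2, -10.3]
gripper_width: 11.4
time_s: 8.58
ee_pos: [544.5, -240.1, 104.4]
ee_rot: [-179.8, -0.1, 77.8]
force: [2.4, 1.2, -12.3]
gripper_width: 12.0
[  2.42456605   1.19391381 -12.31957498] [ 0.1279501  -0.36079906 -0.21113493] [ 544.54828677 -240.08398344  104.36079065] [-1.79786524e+02 -9.88601064e-02  7.77559990e+01]
```

View pics/c3.png

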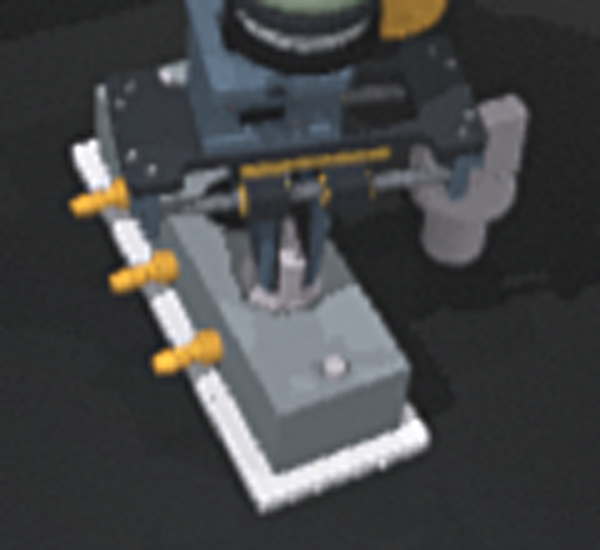

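The side crop shows the flange at (285,290) in the crop with the block still sitting on its stand. The downward force of 12 N is close to the block's weight, though. I'll compare the block's pixels with the first side picture and rise more slowly.

```bash
cat > blk.py <<'E'
from h import *
import os
# block front corner patch: shift between current and original frame; px per mm lift
o=cv2.imread('pics/side0.png'); f=grab('side')
g=lambda i:cv2.cvtColor(i,cv2.COLOR_BGR2GRAY).astype(np.float32)
a=g(o);b=g(np.ascontiguousarray(f['pixels'][:,:,::-1]))
for n,(r0,r1,c0,c1) in{'capscrew':(280,296,340,364),'front':(285,318,325,372),'stand':(306,320,325,350)}.items():
    t=a[r0:r1,c0:c1]
    k=8;T=cv2.resize(t,None,fx=k,fy=k,interpolation=cv2.INTER_CUBIC);S=cv2.resize(b[r0-4:r1+4,c0-4:c1+4],None,fx=k,fy=k,interpolation=cv2.INTER_CUBIC)
    m=cv2.matchTemplate(S,T,cv2.TM_CCOEFF_NORMED);_,v,_,p=cv2.minMaxLoc(m);print(n,(p[0]/k-4,p[1]/k-4),round(v,3))
print('px/mm lift',(proj(f,[546,-300,77])-proj(f,[546,-300,67]))/10)
s=telemetry.state();print(s['time_s'],'F',s['force'].round(1),'T',s['torque'].round(2),s['ee_pos'].round(1),s['ee_rot'].round(1))
E
python3 blk.py
python3 -m inch '[{"x":0,"y":0,"z":0,"yaw":1,"gripper":-1},{"x":0,"y":0,"z":0,"yaw":1,"gripper":-1},{"x":0,"y":0,"z":0,"yaw":1,"gripper":-1},{"x":0,"y":0,"z":0,"yaw":1,"gripper":-1},{"x":0,"y":0,"z":-0.017,"yaw":1,"gripper":-1},{"x":0,"y":0,"z":-0.017,"yaw":1,"gripper":-1},{"x":0,"y":0,"z":-0.017,"yaw":1,"gripper":-1},{"x":0,"y":0,"z":-0.017,"yaw":1,"gripper":-1},{"x":0,"y":0,"z":-0.017,"yaw":1,"gripper":-1},{"x":0,"y":0,"z":-0.017,"yaw":1,"gripper":-1},{"x":0,"y":0,"z":-0.017,"yaw":1,"gripper":-1},{"x":0,"y":0,"z":-0.017,"yaw":1,"gripper":-1}]'
python3 blk.py
```

```text
capscrew (0.0, 0.0) 0.969
front (0.0, 0.0) 0.998
stand (0.0, 0.0) 1.0
px/mm lift [ 0.02 -0.23]
8.6833 F [  2.9   1.3 -15.3] T [ 0.1  -0.49  0.13] [ 544.6 -240.2  104.6] [-1.798e+02 -1.000e-01  7.760e+01]
time_s: 9.68
ee_pos: [545.1, -240.6, 107.1]
ee_rot: [-179.9, 0.1, 17.2]
force: [2.1, 1.0, -11.2]
gripper_width: 11.9
capscrew (0.0, 0.0) 0.968
front (0.0, 0.0) 0.998
stand (0.0, 0.0) 1.0
px/mm lift [ 0.02 -0.23]
9.7333 F [ 0.3  1.5 -9.7] T [ 0.23 -0.11 -0.23] [ 545.  -240.5  107.2] [-1.799e+02  1.000e-01  1.700e+01]
```

```bash
python3 -m inch '[{"x":0,"y":0,"z":0,"yaw":-1,"gripper":-1},{"x":0,"y":0,"z":0,"yaw":-1,"gripper":-1},{"x":0,"y":0,"z":-0.01,"yaw":-1,"gripper":-1},{"x":0,"y":0,"z":-0.02,"yaw":-1,"gripper":-1},{"x":0,"y":0,"z":-0.02,"yaw":-1,"gripper":-1},{"x":0,"y":0,"z":-0.02,"yaw":-1,"gripper":-1},{"x":0,"y":0,"z":-0.02,"yaw":-1,"gripper":-1},{"x":0,"y":0,"z":-0.02,"yaw":-1,"gripper":-1},{"x":0,"y":0,"z":-0.02,"yaw":-1,"gripper":-1},{"x":0,"y":0,"z":-0.02,"yaw":-1,"gripper":-1},{"x":0,"y":0,"z":-0.02,"yaw":-1,"gripper":-1},{"x":0,"y":0,"z":-0.02,"yaw":-1,"gripper":-1}]'
python3 -m inch '[{"x":0,"y":0,"z":-0.02,"yaw":-1,"gripper":-1},{"x":0,"y":0,"z":-0.02,"yaw":-1,"gripper":-1},{"x":0,"y":0,"z":-0.02,"yaw":-1,"gripper":-1},{"x":0,"y":0,"z":-0.02,"yaw":-1,"gripper":-1},{"x":0,"y":0,"z":-0.02,"yaw":-1,"gripper":-1},{"x":0,"y":0,"z":-0.02,"yaw":-1,"gripper":-1},{"x":0,"y":0,"z":-0.02,"yaw":-1,"gripper":-1},{"x":0,"y":0,"z":-0.02,"yaw":-1,"gripper":-1},{"x":0,"y":0,"z":-0.02,"yaw":-1,"gripper":-1},{"x":0,"y":0,"z":0,"yaw":-1,"gripper":-1},{"x":0,"y":0,"z":0,"yaw":-1,"gripper":-1},{"x":0,"y":0,"z":0,"yaw":-1,"gripper":-1}]'
python3 -m inch '[{"x":0,"y":0,"z":0,"yaw":1,"gripper":-1},{"x":0,"y":0,"z":0,"yaw":1,"gripper":-1},{"x":0,"y":0,"z":-0.01,"yaw":1,"gripper":-1},{"x":0,"y":0,"z":-0.02,"yaw":1,"gripper":-1},{"x":0,"y":0,"z":-0.02,"yaw":1,"gripper":-1},{"x":0,"y":0,"z":-0.02,"yaw":1,"gripper":-1},{"x":0,"y":0,"z":-0.02,"yaw":1,"gripper":-1},{"x":0,"y":0,"z":-0.02,"yaw":1,"gripper":-1},{"x":0,"y":0,"z":-0.02,"yaw":1,"gripper":-1},{"x":0,"y":0,"z":-0.02,"yaw":1,"gripper":-1},{"x":0,"y":0,"z":-0.02,"yaw":1,"gripper":-1},{"x":0,"y":0,"z":-0.02,"yaw":1,"gripper":-1}]'
python3 -m inch '[{"x":0,"y":0,"z":-0.02,"yaw":1,"gripper":-1},{"x":0,"y":0,"z":-0.02,"yaw":1,"gripper":-1},{"x":0,"y":0,"z":-0.02,"yaw":1,"gripper":-1},{"x":0,"y":0,"z":-0.02,"yaw":1,"gripper":-1},{"x":0,"y":0,"z":-0.02,"yaw":1,"gripper":-1},{"x":0,"y":0,"z":-0.02,"yaw":1,"gripper":-1},{"x":0,"y":0,"z":-0.02,"yaw":1,"gripper":-1},{"x":0,"y":0,"z":-0.02,"yaw":1,"gripper":-1},{"x":0,"y":0,"z":-0.02,"yaw":1,"gripper":-1},{"x":0,"y":0,"z":0,"yaw":1,"gripper":-1},{"x":0,"y":0,"z":0,"yaw":1,"gripper":-1},{"x":0,"y":0,"z":0,"yaw":1,"gripper":-1}]'
python3 blk.py
```

```text
time_s: 10.73
ee_pos: [544.7, -240.1, 109.3]
ee_rot: [-179.8, -0.1, 77.7]
force: [0.7, 1.9, -10.5]
gripper_width: 11.5
time_s: 11.73
ee_pos: [544.8, -240.3, 111.5]
ee_rot: [-180.0, -0.1, 137.8]
force: [1.0, 1.8, -7.7]
gripper_width: 11.7
time_s: 12.73
ee_pos: [545.1, -240.5, 113.3]
ee_rot: [-179.9, -0.0, 77.3]
force: [1.0, 1.4, -10.4]
gripper_width: 11.8
time_s: 13.73
ee_pos: [545.3, -240.6, 115.4]
ee_rot: [-180.0, 0.0, 17.3]
force: [1.7, 1.0, -6.9]
gripper_width: 12.1
capscrew (0.0, 0.0) 0.968
front (0.0, 0.0) 0.998
stand (0.0, 0.0) 1.0
px/mm lift [ 0.02 -0.23]
13.7833 F [ 1.   1.5 -7.4] T [ 0.15  0.   -0.22] [ 545.2 -240.6  115.4] [-179.9    0.    17.1]
```

```bash
python3 -m inch '[{"x":0,"y":0,"z":0,"yaw":-1,"gripper":-1},{"x":0,"y":0,"z":0,"yaw":-1,"gripper":-1},{"x":0,"y":0,"z":-0.02,"yaw":-1,"gripper":-1},{"x":0,"y":0,"z":-0.02,"yaw":-1,"gripper":-1},{"x":0,"y":0,"z":-0.02,"yaw":-1,"gripper":-1},{"x":0,"y":0,"z":-0.02,"yaw":-1,"gripper":-1},{"x":0,"y":0,"z":-0.02,"yaw":-1,"gripper":-1},{"x":0,"y":0,"z":-0.02,"yaw":-1,"gripper":-1},{"x":0,"y":0,"z":-0.02,"yaw":-1,"gripper":-1},{"x":0,"y":0,"z":-0.02,"yaw":-1,"gripper":-1},{"x":0,"y":0,"z":-0.02,"yaw":-1,"gripper":-1},{"x":0,"y":0,"z":-0.02,"yaw":-1,"gripper":-1}]'
python3 -m inch '[{"x":0,"y":0,"z":-0.02,"yaw":-1,"gripper":-1},{"x":0,"y":0,"z":-0.02,"yaw":-1,"gripper":-1},{"x":0,"y":0,"z":-0.02,"yaw":-1,"gripper":-1},{"x":0,"y":0,"z":-0.02,"yaw":-1,"gripper":-1},{"x":0,"y":0,"z":-0.02,"yaw":-1,"gripper":-1},{"x":0,"y":0,"z":-0.02,"yaw":-1,"gripper":-1},{"x":0,"y":0,"z":-0.02,"yaw":-1,"gripper":-1},{"x":0,"y":0,"z":-0.02,"yaw":-1,"gripper":-1},{"x":0,"y":0,"z":-0.02,"yaw":-1,"gripper":-1},{"x":0,"y":0,"z":0,"yaw":-1,"gripper":-1},{"x":0,"y":0,"z":0,"yaw":-1,"gripper":-1},{"x":0,"y":0,"z":0,"yaw":-1,"gripper":-1}]'
python3 -m inch '[{"x":0,"y":0,"z":0,"yaw":1,"gripper":-1},{"x":0,"y":0,"z":0,"yaw":1,"gripper":-1},{"x":0,"y":0,"z":-0.02,"yaw":1,"gripper":-1},{"x":0,"y":0,"z":-0.02,"yaw":1,"gripper":-1},{"x":0,"y":0,"z":-0.02,"yaw":1,"gripper":-1},{"x":0,"y":0,"z":-0.02,"yaw":1,"gripper":-1},{"x":0,"y":0,"z":-0.02,"yaw":1,"gripper":-1},{"x":0,"y":0,"z":-0.02,"yaw":1,"gripper":-1},{"x":0,"y":0,"z":-0.02,"yaw":1,"gripper":-1},{"x":0,"y":0,"z":-0.02,"yaw":1,"gripper":-1},{"x":0,"y":0,"z":-0.02,"yaw":1,"gripper":-1},{"x":0,"y":0,"z":-0.02,"yaw":1,"gripper":-1}]'
python3 -m inch '[{"x":0,"y":0,"z":-0.02,"yaw":1,"gripper":-1},{"x":0,"y":0,"z":-0.02,"yaw":1,"gripper":-1},{"x":0,"y":0,"z":-0.02,"yaw":1,"gripper":-1},{"x":0,"y":0,"z":-0.02,"yaw":1,"gripper":-1},{"x":0,"y":0,"z":-0.02,"yaw":1,"gripper":-1},{"x":0,"y":0,"z":-0.02,"yaw":1,"gripper":-1},{"x":0,"y":0,"z":-0.02,"yaw":1,"gripper":-1},{"x":0,"y":0,"z":-0.02,"yaw":1,"gripper":-1},{"x":0,"y":0,"z":-0.02,"yaw":1,"gripper":-1},{"x":0,"y":0,"z":0,"yaw":1,"gripper":-1},{"x":0,"y":0,"z":0,"yaw":1,"gripper":-1},{"x":0,"y":0,"z":0,"yaw":1,"gripper":-1}]'
python3 -m inch '[{"x":0,"y":0,"z":0,"yaw":-1,"gripper":-1},{"x":0,"y":0,"z":0,"yaw":-1,"gripper":-1},{"x":0,"y":0,"z":-0.02,"yaw":-1,"gripper":-1},{"x":0,"y":0,"z":-0.02,"yaw":-1,"gripper":-1},{"x":0,"y":0,"z":-0.02,"yaw":-1,"gripper":-1},{"x":0,"y":0,"z":-0.02,"yaw":-1,"gripper":-1},{"x":0,"y":0,"z":-0.02,"yaw":-1,"gripper":-1},{"x":0,"y":0,"z":-0.02,"yaw":-1,"gripper":-1},{"x":0,"y":0,"z":-0.02,"yaw":-1,"gripper":-1},{"x":0,"y":0,"z":-0.02,"yaw":-1,"gripper":-1},{"x":0,"y":0,"z":-0.02,"yaw":-1,"gripper":-1},{"x":0,"y":0,"z":-0.02,"yaw":-1,"gripper":-1}]'
python3 -m inch '[{"x":0,"y":0,"z":-0.02,"yaw":-1,"gripper":-1},{"x":0,"y":0,"z":-0.02,"yaw":-1,"gripper":-1},{"x":0,"y":0,"z":-0.02,"yaw":-1,"gripper":-1},{"x":0,"y":0,"z":-0.02,"yaw":-1,"gripper":-1},{"x":0,"y":0,"z":-0.02,"yaw":-1,"gripper":-1},{"x":0,"y":0,"z":-0.02,"yaw":-1,"gripper":-1},{"x":0,"y":0,"z":-0.02,"yaw":-1,"gripper":-1},{"x":0,"y":0,"z":-0.02,"yaw":-1,"gripper":-1},{"x":0,"y":0,"z":-0.02,"yaw":-1,"gripper":-1},{"x":0,"y":0,"z":0,"yaw":-1,"gripper":-1},{"x":0,"y":0,"z":0,"yaw":-1,"gripper":-1},{"x":0,"y":0,"z":0,"yaw":-1,"gripper":-1}]'
python3 blk.py
```

```text
time_s: 14.78
ee_pos: [544.8, -240.1, 117.0]
ee_rot: [-179.9, -0.1, 77.9]
force: [1.2, 3.1, -9.8]
gripper_width: 11.8
time_s: 15.78
ee_pos: [544.8, -240.4, 119.1]
ee_rot: [-180.0, -0.1, 137.9]
force: [-0.6, 1.2, -8.0]
gripper_width: 11.9
time_s: 16.78
ee_pos: [545.1, -240.5, 120.9]
ee_rot: [-179.9, -0.0, 77.5]
force: [1.5, 1.4, -10.4]
gripper_width: 11.7
time_s: 17.78
ee_pos: [545.2, -240.6, 123.0]
ee_rot: [-180.0, 0.0, 17.5]
force: [1.8, 1.1, -8.2]
gripper_width: 11.8
time_s: 18.78
ee_pos: [544.7, -240.1, 124.6]
ee_rot: [-179.9, -0.1, 77.9]
force: [1.1, 1.2, -9.4]
gripper_width: 12.0
time_s: 19.78
ee_pos: [544.9, -240.2, 126.7]
ee_rot: [180.0, -0.1, 137.9]
force: [0.8, 1.5, -7.7]
gripper_width: 11.9
capscrew (-0.125, 0.375) 0.934
front (0.0, 0.0) 0.997
stand (0.0, 0.0) 1.0
px/mm lift [ 0.02 -0.23]
19.8333 F [ 0.1  3.2 -7. ] T [ 0.68 -0.19  0.09] [ 544.9 -240.2  126.8] [ 1.80e+02 -1.00e-01  1.38e+02]
```

```bash
python3 -m inch '[{"x":0,"y":0,"z":0,"yaw":1,"gripper":-1},{"x":0,"y":0,"z":0,"yaw":1,"gripper":-1},{"x":0,"y":0,"z":-0.02,"yaw":1,"gripper":-1},{"x":0,"y":0,"z":-0.02,"yaw":1,"gripper":-1},{"x":0,"y":0,"z":-0.02,"yaw":1,"gripper":-1},{"x":0,"y":0,"z":-0.02,"yaw":1,"gripper":-1},{"x":0,"y":0,"z":-0.02,"yaw":1,"gripper":-1},{"x":0,"y":0,"z":-0.02,"yaw":1,"gripper":-1},{"x":0,"y":0,"z":-0.02,"yaw":1,"gripper":-1},{"x":0,"y":0,"z":-0.02,"yaw":1,"gripper":-1},{"x":0,"y":0,"z":-0.02,"yaw":1,"gripper":-1},{"x":0,"y":0,"z":-0.02,"yaw":1,"gripper":-1}]'
python3 -m inch '[{"x":0,"y":0,"z":-0.02,"yaw":1,"gripper":-1},{"x":0,"y":0,"z":-0.02,"yaw":1,"gripper":-1},{"x":0,"y":0,"z":-0.02,"yaw":1,"gripper":-1},{"x":0,"y":0,"z":-0.02,"yaw":1,"gripper":-1},{"x":0,"y":0,"z":-0.02,"yaw":1,"gripper":-1},{"x":0,"y":0,"z":-0.02,"yaw":1,"gripper":-1},{"x":0,"y":0,"z":-0.02,"yaw":1,"gripper":-1},{"x":0,"y":0,"z":-0.02,"yaw":1,"gripper":-1},{"x":0,"y":0,"z":-0.02,"yaw":1,"gripper":-1},{"x":0,"y":0,"z":0,"yaw":1,"gripper":-1},{"x":0,"y":0,"z":0,"yaw":1,"gripper":-1},{"x":0,"y":0,"z":0,"yaw":1,"gripper":-1}]'
python3 -m inch '[{"x":0,"y":0,"z":0,"yaw":-1,"gripper":-1},{"x":0,"y":0,"z":0,"yaw":-1,"gripper":-1},{"x":0,"y":0,"z":-0.02,"yaw":-1,"gripper":-1},{"x":0,"y":0,"z":-0.02,"yaw":-1,"gripper":-1},{"x":0,"y":0,"z":-0.02,"yaw":-1,"gripper":-1},{"x":0,"y":0,"z":-0.02,"yaw":-1,"gripper":-1},{"x":0,"y":0,"z":-0.02,"yaw":-1,"gripper":-1},{"x":0,"y":0,"z":-0.02,"yaw":-1,"gripper":-1},{"x":0,"y":0,"z":-0.02,"yaw":-1,"gripper":-1},{"x":0,"y":0,"z":-0.02,"yaw":-1,"gripper":-1},{"x":0,"y":0,"z":-0.02,"yaw":-1,"gripper":-1},{"x":0,"y":0,"z":-0.02,"yaw":-1,"gripper":-1}]'
python3 blk.py
```

```text
time_s: 20.83
ee_pos: [545.9, -241.4, 130.6]
ee_rot: [179.9, 0.1, 77.3]
force: [1.0, -0.1, -1.7]
gripper_width: 12.1
time_s: 21.83
ee_pos: [545.8, -241.6, 132.4]
ee_rot: [179.9, -0.1, 17.3]
force: [0.3, -0.2, -2.6]
gripper_width: 11.6
time_s: 22.83
ee_pos: [545.9, -241.6, 134.4]
ee_rot: [179.9, 0.1, 77.8]
force: [-0.2, 0.4, -1.9]
gripper_width: 11.7
capscrew (0.0, 0.0) 0.968
front (0.0, 0.0) 0.998
stand (0.0, 0.0) 1.0
px/mm lift [ 0.02 -0.23]
22.8833 F [-0.2  0.  -1.6] T [-0.1   0.1  -0.04] [ 545.8 -241.6  134.4] [1.799e+02 1.000e-01 7.800e+01]
```

The plug is free: the load is now just its weight, and the block is still down. I'll lift it, turn to yaw 0 and carry it over the gauge's open end.

```bash
python3 -m inch '[{"x":0,"y":0,"z":-0.3,"yaw":1,"gripper":-1},{"x":0,"y":0,"z":-0.4,"yaw":1,"gripper":-1},{"x":0,"y":0,"z":-0.5,"yaw":1,"gripper":-1},{"x":0,"y":0,"z":-0.6,"yaw":1,"gripper":-1},{"x":0,"y":0,"z":-0.6,"yaw":1,"gripper":-1},{"x":0,"y":0,"z":-0.6,"yaw":1,"gripper":-1},{"x":0,"y":0,"z":-0.6,"yaw":1,"gripper":-1},{"x":0,"y":0,"z":-0.6,"yaw":1,"gripper":-1},{"x":0,"y":0,"z":-0.6,"yaw":1,"gripper":-1},{"x":0,"y":0,"z":-0.6,"yaw":1,"gripper":-1},{"x":0,"y":0,"z":-0.6,"yaw":1,"gripper":-1},{"x":0,"y":0,"z":-0.5,"yaw":1,"gripper":-1}]'
python3 -m inch '[{"x":0,"y":0,"z":0,"yaw":1,"gripper":-1},{"x":0,"y":0,"z":0,"yaw":1,"gripper":-1},{"x":0,"y":0,"z":0,"yaw":1,"gripper":-1},{"x":0,"y":0,"z":0,"yaw":0.6,"gripper":-1},{"x":-0.2,"y":-1.5,"z":0,"yaw":0,"gripper":-1},{"x":-0.3,"y":-3,"z":0,"yaw":0,"gripper":-1},{"x":-0.4,"y":-3.6,"z":0,"yaw":0,"gripper":-1},{"x":-0.4,"y":-3.6,"z":0,"yaw":0,"gripper":-1},{"x":-0.4,"y":-3.6,"z":0,"yaw":0,"gripper":-1},{"x":-0.4,"y":-3.6,"z":0,"yaw":0,"gripper":-1},{"x":-0.4,"y":-3.6,"z":0,"yaw":0,"gripper":-1},{"x":-0.4,"y":-3.6,"z":0,"yaw":0,"gripper":-1}]'
python3 -m inch '[{"x":-0.4,"y":-3.6,"z":0,"yaw":0,"gripper":-1},{"x":-0.4,"y":-3.6,"z":0,"yaw":0,"gripper":-1},{"x":-0.4,"y":-3.6,"z":0,"yaw":0,"gripper":-1},{"x":0,"y":-3,"z":0,"yaw":0,"gripper":-1},{"x":0,"y":-2.4,"z":0,"yaw":0,"gripper":-1},{"x":0,"y":0,"z":0,"yaw":0,"gripper":-1},{"x":0,"y":0,"z":0,"yaw":0,"gripper":-1}]'
python3 - <<'E'
from h import *
f=grab('wrist')
s=telemetry.state();print(s['ee_pos'],s['ee_rot'],s['time_s'],s['force'])
print(ray(f,317,196,True),proj(f,s['ee_pos']-[0,0,66],True),proj(f,[550,181,60],True))
cv2.imwrite('pics/w3.png',f['pixels'][:,:,::-1])
E
```

```text
time_s: 23.88
ee_pos: [545.7, -241.4, 199.6]
ee_rot: [179.9, -0.1, 17.2]
force: [0.6, 0.1, -1.5]
gripper_width: 12.0
time_s: 24.88
ee_pos: [517.7, 22.4, 199.1]
ee_rot: [180.0, -0.1, -0.5]
force: [0.4, 0.3, -1.7]
gripper_width: 12.1
time_s: 25.47
ee_pos: [507.2, 183.7, 198.7]
ee_rot: [180.0, -0.0, -0.3]
force: [-0.5, -0.5, -1.0]
gripper_width: 11.9
[507.20823476 182.59829511 198.61689496] [ 1.79964149e+02 -1.77024054e-02 -3.67049066e-01] 25.5167 [ 1.15955213  0.0255332  -2.6392598 ]
(array([589.44660185, 183.42803095, 349.01334634]), array([-0.28945925,  0.0012498 , -0.95718952])) [318.6 217.5] [319.8 147.1]
```

View pics/w3.png

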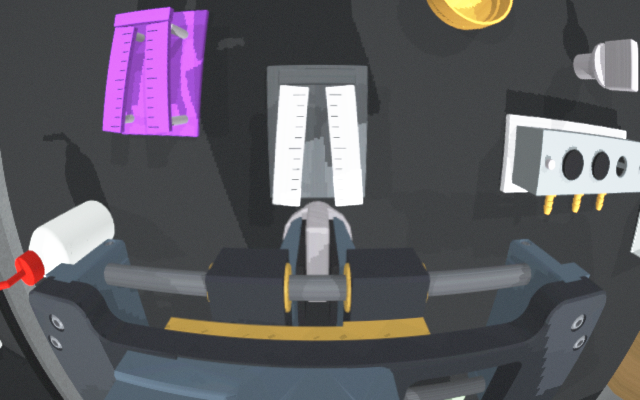

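The wrist view shows the slot's inner edges: left bar from (301,206) to (309,87), right bar from (338,205) to (327,86). The plug hangs at (318,217), just short of the open end, and the bottle at (75,235) is clear.

Run:
```python
from h import *
f=load('wrist');g=f['pixels'].min(2)
L=[];R=[]
for v in range(90,200,4):
    row=g[v]>200
    l=[u for u in range(270,320) if row[u]]; r=[u for u in range(320,375) if row[u]]
    L.append(onz(f,max(l)+.5,v,60,True));R.append(onz(f,min(r)-.5,v,60,True))
L=np.array(L);R=np.array(R)
pl=np.polyfit(L[:,0],L[:,1],1);pr=np.polyfit(R[:,0],R[:,1],1)
print(pl,pr,np.abs(np.polyval(pl,L[:,0])-L[:,1]).max())
for x in(490,500,540,550,555,600,610):
    a,b=np.polyval(pl,x),np.polyval(pr,x);print(x,a.round(1),b.round(1),'w',(a-b).round(1),'mid',((a+b)/2).round(1))
for u in(275,285,295):
    c=np.where(g[:,u]>200)[0]; c=c[(c>70)&(c<215)]; print(u,onz(f,u,c.min()-.5,60,True),onz(f,u,c.max()+.5,60,True))
for u in(345,355):
    c=np.where(g[:,u]>200)[0]; c=c[(c>70)&(c<215)]; print(u,onz(f,u,c.min()-.5,60,True),onz(f,u,c.max()+.5,60,True))
# plug bar top
```

```text
[-8.82787801e-02  2.44870248e+02] [8.35185985e-02 1.25168777e+02] 0.5261014219712195
490 201.6 166.1 w 35.5 mid 183.9
500 200.7 166.9 w 33.8 mid 183.8
540 197.2 170.3 w 26.9 mid 183.7
550 196.3 171.1 w 25.2 mid 183.7
555 195.9 171.5 w 24.4 mid 183.7
600 191.9 175.3 w 16.6 mid 183.6
610 191.0 176.1 w 14.9 mid 183.6
275 [549.1 223.3  60. ] [494.5 225.4  60. ]
285 [609.1 212.7  60. ] [493.4 215.4  60. ]
295 [608.  203.5  60. ] [492.4 205.5  60. ]
345 [607.9 157.6  60. ] [492.1 156.2  60. ]
355 [597.7 148.4  60. ] [493.1 146.3  60. ]
```

```bash
python3 -m inch '[{"x":-0.4,"y":-0.05,"z":0,"yaw":0,"gripper":-1},{"x":0,"y":0,"z":1.5,"yaw":0,"gripper":-1},{"x":0,"y":0,"z":2.0,"yaw":0,"gripper":-1},{"x":0,"y":0,"z":1.5,"yaw":0,"gripper":-1},{"x":0,"y":0,"z":1,"yaw":0,"gripper":-1},{"x":0,"y":0,"z":0,"yaw":0,"gripper":-1}]'
python3 -c "
from h import *
f=grab('wrist');d=grab('side');s=telemetry.state();print(s['ee_pos'],s['ee_rot'],s['force'])
a=cv2.resize(f['pixels'][60:260,220:420,::-1],(400,400));b=cv2.resize(d['pixels'][120:220,240:340,::-1],(400,400),interpolation=cv2.INTER_CUBIC)
cv2.imwrite('pics/c4.png',np.hstack([a,b]))"
```

```text
time_s: 26.02
ee_pos: [502.2, 181.5, 136.4]
ee_rot: [179.9, 0.3, -0.5]
force: [0.4, -0.5, -1.7]
gripper_width: 11.6
[503.91872989 182.4265774  138.6489987 ] [-1.79995755e+02 -1.38409914e-02 -4.94436887e-01] [-0.02925316 -0.47626048 -0.75420047]
```

View pics/c4.png

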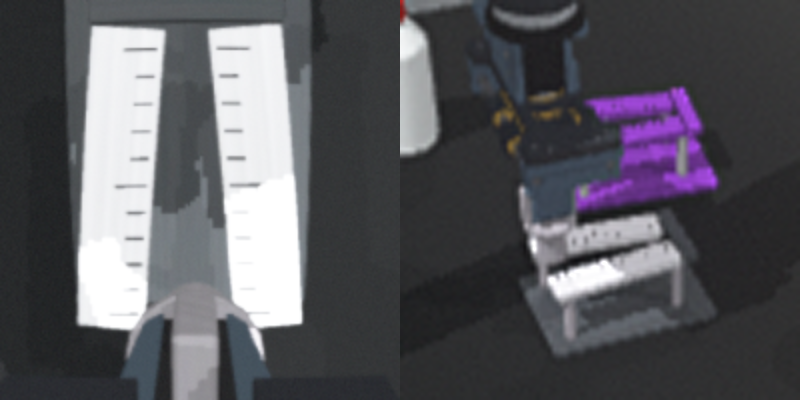

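In the crops, the plug's bar is centred at (318) px against the slot's middle at (315.5), so it's about 1.5 mm too far to −y. The side view shows the shank just above the open end. I'll correct y and lower it.

```bash
python3 -m inch '[{"x":0,"y":-0.13,"z":0,"yaw":0,"gripper":-1},{"x":0,"y":0,"z":0.5,"yaw":0,"gripper":-1},{"x":0,"y":0,"z":1,"yaw":0,"gripper":-1},{"x":0,"y":0,"z":1,"yaw":0,"gripper":-1},{"x":0,"y":0,"z":0.8,"yaw":0,"gripper":-1},{"x":0,"y":0,"z":0.4,"yaw":0,"gripper":-1},{"x":0,"y":0,"z":0,"yaw":0,"gripper":-1},{"x":0,"y":0,"z":0,"yaw":0,"gripper":-1}]'
```

```text
time_s: 26.78
ee_pos: [503.6, 184.3, 100.9]
ee_rot: [180.0, 0.0, -0.4]
force: [0.1, 0.2, -1.5]
gripper_width: 11.9
```

No contact yet. I'll lower gently until it touches.

```bash
python3 -m inch '[{"x":0,"y":0,"z":0.3,"yaw":0,"gripper":-1},{"x":0,"y":0,"z":0.2,"yaw":0,"gripper":-1},{"x":0,"y":0,"z":0.1,"yaw":0,"gripper":-1},{"x":0,"y":0,"z":0,"yaw":0,"gripper":-1},{"x":0,"y":0,"z":0,"yaw":0,"gripper":-1}]'
python3 -m inch '[{"x":0,"y":0,"z":0.1,"yaw":0,"gripper":-1},{"x":0,"y":0,"z":0.1,"yaw":0,"gripper":-1},{"x":0,"y":0,"z":0,"yaw":0,"gripper":-1},{"x":0,"y":0,"z":0,"yaw":0,"gripper":-1}]'
```

```text
time_s: 27.2
ee_pos: [503.8, 184.3, 95.4]
ee_rot: [-180.0, -0.0, -0.4]
force: [-0.0, 0.1, -3.0]
gripper_width: 11.9
time_s: 27.53
ee_pos: [503.9, 184.3, 93.6]
ee_rot: [-180.0, -0.0, -0.4]
force: [-0.4, -0.4, -0.7]
gripper_width: 12.3
```

```bash
python3 -m inch '[{"x":0,"y":0,"z":0.05,"yaw":0,"gripper":-1},{"x":0,"y":0,"z":0.05,"yaw":0,"gripper":-1},{"x":0,"y":0,"z":0,"yaw":0,"gripper":-1},{"x":0,"y":0,"z":0,"yaw":0,"gripper":-1}]'
python3 -m inch '[{"x":0.2,"y":0,"z":0,"yaw":0,"gripper":-1},{"x":0.3,"y":0,"z":0,"yaw":0,"gripper":-1},{"x":0.4,"y":0,"z":0,"yaw":0,"gripper":-1},{"x":0.4,"y":0,"z":0,"yaw":0,"gripper":-1},{"x":0.4,"y":0,"z":0,"yaw":0,"gripper":-1},{"x":0.4,"y":0,"z":0,"yaw":0,"gripper":-1},{"x":0.4,"y":0,"z":0,"yaw":0,"gripper":-1},{"x":0.4,"y":0,"z":0,"yaw":0,"gripper":-1},{"x":0.3,"y":0,"z":0,"yaw":0,"gripper":-1},{"x":0.2,"y":0,"z":0,"yaw":0,"gripper":-1},{"x":0,"y":0,"z":0,"yaw":0,"gripper":-1}]'
```

```text
time_s: 27.87
ee_pos: [503.9, 184.3, 93.5]
ee_rot: [-180.0, -0.1, -0.4]
force: [-1.9, -1.0, 7.2]
gripper_width: 12.0
time_s: 28.78
ee_pos: [535.0, 184.0, 93.6]
ee_rot: [180.0, 0.3, -0.5]
force: [-9.0, -0.8, 14.2]
gripper_width: 11.7
```

```bash
python3 -m inch '[{"x":0.2,"y":0,"z":-0.05,"yaw":0,"gripper":-1},{"x":0.2,"y":0,"z":-0.03,"yaw":0,"gripper":-1},{"x":0.2,"y":0,"z":0,"yaw":0,"gripper":-1},{"x":0.2,"y":0,"z":0,"yaw":0,"gripper":-1},{"x":0,"y":0,"z":0,"yaw":0,"gripper":-1},{"x":0,"y":0,"z":0,"yaw":0,"gripper":-1}]'
python3 -m inch '[{"x":0.15,"y":0,"z":0,"yaw":0,"gripper":-1},{"x":0.15,"y":0,"z":0,"yaw":0,"gripper":-1},{"x":0,"y":0,"z":0,"yaw":0,"gripper":-1},{"x":0,"y":0,"z":0,"yaw":0,"gripper":-1}]'
```

```text
time_s: 29.28
ee_pos: [544.7, 183.9, 93.6]
ee_rot: [180.0, 0.1, -0.5]
force: [-5.0, 0.1, 7.6]
gripper_width: 11.8
time_s: 29.62
ee_pos: [546.9, 183.8, 93.6]
ee_rot: [180.0, 0.2, -0.4]
force: [-7.2, 0.2, 8.5]
gripper_width: 12.1
```

```bash
python3 -m inch '[{"x":0.15,"y":0,"z":0,"yaw":0,"gripper":-1},{"x":0.15,"y":0,"z":0,"yaw":0,"gripper":-1},{"x":0,"y":0,"z":0,"yaw":0,"gripper":-1},{"x":0,"y":0,"z":0,"yaw":0,"gripper":-1}]'
python3 -m inch '[{"x":0.15,"y":0,"z":0,"yaw":0,"gripper":-1},{"x":0.15,"y":0,"z":0,"yaw":0,"gripper":-1},{"x":0,"y":0,"z":0,"yaw":0,"gripper":-1},{"x":0,"y":0,"z":0,"yaw":0,"gripper":-1}]'
```

```text
time_s: 29.95
ee_pos: [549.6, 183.6, 93.6]
ee_rot: [180.0, 0.3, -0.4]
force: [-6.7, -1.5, 10.2]
gripper_width: 11.4
time_s: 30.28
ee_pos: [550.4, 183.5, 93.6]
ee_rot: [179.9, 0.6, -0.5]
force: [-12.8, -0.6, 13.9]
gripper_width: 11.7
```

```bash
python3 -m inch '[{"x":0.15,"y":0,"z":-0.03,"yaw":0,"gripper":-1},{"x":0.15,"y":0,"z":-0.03,"yaw":0,"gripper":-1},{"x":0,"y":0,"z":0,"yaw":0,"gripper":-1},{"x":0,"y":0,"z":0,"yaw":0,"gripper":-1}]'
```

```text
time_s: 30.62
ee_pos: [551.3, 183.5, 93.7]
ee_rot: [179.9, 0.9, -0.5]
force: [-15.9, 1.4, 14.4]
gripper_width: 11.4
```

Wedged: about 16 N along the slot with almost no further travel. I'll open the gripper gradually.

```bash
python3 -m inch '[{"x":-0.15,"y":0,"z":-0.04,"yaw":0,"gripper":-1},{"x":0,"y":0,"z":0,"yaw":0,"gripper":-0.65},{"x":0,"y":0,"z":0,"yaw":0,"gripper":-0.5},{"x":0,"y":0,"z":0,"yaw":0,"gripper":-0.3},{"x":0,"y":0,"z":0,"yaw":0,"gripper":-0.2},{"x":0,"y":0,"z":0,"yaw":0,"gripper":-0.2}]' 5
python3 -m inch '[{"x":0,"y":0,"z":-0.5,"yaw":0,"gripper":-0.2},{"x":0,"y":0,"z":-1,"yaw":0,"gripper":-0.2},{"x":0,"y":0,"z":-2,"yaw":0,"gripper":-0.2},{"x":0,"y":0,"z":-3,"yaw":0,"gripper":-0.2},{"x":0,"y":0,"z":-3,"yaw":0,"gripper":-0.2},{"x":-1,"y":0,"z":-2.5,"yaw":0,"gripper":-0.2},{"x":-3,"y":0,"z":0,"yaw":0,"gripper":-0.2},{"x":-3,"y":0,"z":0,"yaw":0,"gripper":-0.2},{"x":0,"y":0,"z":0,"yaw":0,"gripper":-0.2}]'
python3 - <<'E'
from h import *
f=grab('wrist');d=grab('side')
a=cv2.resize(f['pixels'][60:260,220:420,::-1],(400,400));b=cv2.resize(d['pixels'][140:220,250:330,::-1],(400,400),interpolation=cv2.INTER_CUBIC)
cv2.imwrite('pics/c5.png',np.hstack([a,b]))
cv2.imwrite('pics/s5.png',grab('scene')['pixels'][:,:,::-1]);cv2.imwrite('pics/d5.png',d['pixels'][:,:,::-1])
E
python3 blk.py
```

```text
time_s: 31.12
ee_pos: [556.8, 183.9, 94.1]
ee_rot: [-180.0, -0.0, -0.4]
force: [0.4, -0.0, -0.5]
gripper_width: 36.2
time_s: 31.87
ee_pos: [481.3, 183.9, 215.5]
ee_rot: [180.0, 0.2, -0.4]
force: [-0.8, -0.2, -0.4]
gripper_width: 36.6
capscrew (0.0, 0.0) 0.989
front (0.0, 0.0) 1.0
stand (0.0, 0.0) 1.0
px/mm lift [ 0.02 -0.23]
32.0667 F [ 0.3 -0.2  1.3] T [-0.05  0.13 -0.01] [487.3 184.6 214.9] [-1.8e+02 -1.0e-01 -4.0e-01]
```

View pics/c5.png

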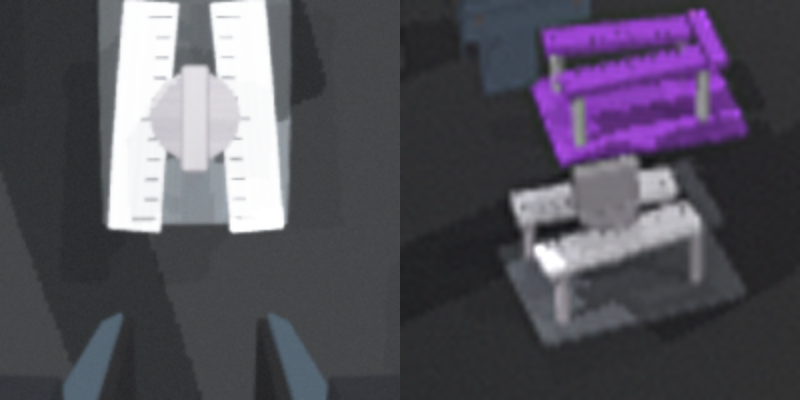

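View pics/s5.png

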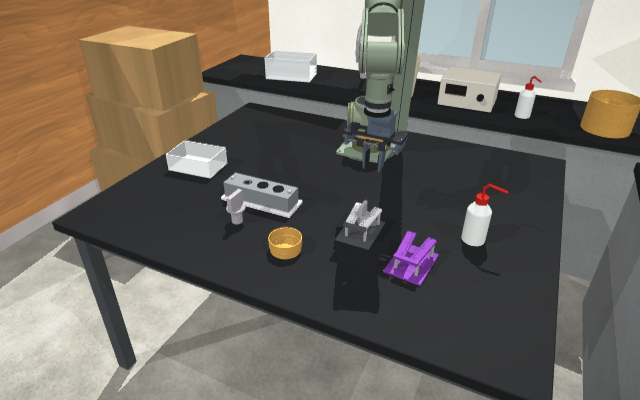

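Final views: the plug hangs upright in the silver slot (crop (196,115)) with its flange on both bars. The gripper is clear and the bystanders are where they were. A quick numeric check of how far along the slot it sits.

Run:
```python
from h import *
f=load('wrist')
c=onz(f,317.5,116.5,65,True);e=onz(f,317.5,175.2,60,True);t=onz(f,317.5,(92.5+145.2)/2,101,True)
print(c,e,(c-e)[0],t)
```

```text
[551.9 183.2  65. ] [492.6 183.5  60. ] 59.299999999999955 [551.4 183.2 101. ]
```

Those wrist measurements stretch the 110 mm slot to about 116 mm. Scaled to match, the plug's axis is about 56 mm along, inside the 54–58 mm wedge range.

```bash
python3 -c "
from h import *
print(env.job_done())"
```

```text
the job is handed in; nothing more can be done
None
```

The smaller plug is out of the manifold, wedged in the silver gauge's slot and let go. I handed the job in at about 32 s of the 72 s allowed.

- **Freeing the plug:** I twisted it to and fro in strokes of 60–120° while easing it up, until the load fell to just its own weight. The wrist force showed 15 N downward at one early pause (plug weight included), which is about the block's weight. I rose more slowly after that.
- **Manifold:** The side camera showed no lift at any check. One mark read 0.4 px off once, in the direction opposite to lifting, and was back to zero at the next check. That check can miss lifts of about 0.5 mm or less, and I only made it between strokes.
- **Wedging:** I slid it along the slot until it took about 16 N with almost no further travel, then opened the gripper and backed clear.
- **Position in the slot:** The raw wrist-camera reading is 59 mm along the slot, outside the stated 54–58 mm. The same measurement makes the 110 mm slot look 116 mm long, and scaled to that the plug sits at about 56 mm.
- **Last pictures:** The plug hangs upright with its flange on both bars and the robot touches nothing. By eye, the bottle, sieve, tub and the larger plug are where they started.

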